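# Roll the ball tin onto its parking strip

## Task

Park the blue ball tin: with the fingertips on top of it, roll it slowly across the red shelf until it lies at rest along the cream felt strip, the line it rests on within the strip from end to end, and then take the hand away. The tin must roll, not slide, and must not be pinched, lifted or shoved from low on its side. Leave the basket with its balls, the coaster and the bails where they are.

Things in the scene. Friction and masses are not known exactly. Their poses are not given: they have to be found in the camera images.
- tin: closed blue ball tin with steel end bands and a yellow stripe along it (on top at the start), lying on its side: 76 mm in diameter, 200 mm long, about 0.3 kg. Origin at its middle on the axis, 38 mm above the shelf; x along the axis, roughly away from the robot; z through the stripe, turning as it rolls. Friction with the shelf about 0.6; slight rolling resistance stops it within mm if let go slowly
- tin_near (a point): centre of the tin's end face nearer the robot, on the axis, 100 mm from the origin along the tin's -x
- tin_far (a point): centre of the tin's end face farther from the robot, on the axis, 100 mm from the origin along the tin's +x
- strip: cream felt strip set flush into the shelf (no step), 280 mm long, 40 mm wide; origin at its centre at shelf height; x along its length, roughly away from the robot and within a few degrees of parallel with the tin; y across it. The tin starts 115 to 190 mm to either side of it, centre to centre across the strip; the lane between is clear
- basket: green plastic ball basket, open on top, 130 x 200 mm and 85 mm high, with one divider; holds the two balls; origin at the centre of its underside. To be left alone
- ball0_center (a point): centre of a white ball 72 mm in diameter, in the basket. To be left alone
- ball1_center (a point): centre of the other white ball, 72 mm in diameter, in the basket. To be left alone
- coaster: white and blue ceramic coaster, 100 mm in diameter, 8 mm thick, flat on the shelf; origin at the centre of its underside. To be left alone
- bail0: turned wooden bail lying on the shelf, 112 mm long: a barrel 54 mm long and 22 mm in diameter with a thinner spigot at each end; origin at the middle of the barrel, x along the bail. To be left alone
- bail1: turned wooden bail lying on the shelf, 112 mm long: a barrel 54 mm long and 22 mm in diameter with a thinner spigot at each end; origin at the middle of the barrel, x along the bail. To be left alone
- bail2: turned wooden bail lying on the shelf, 112 mm long: a barrel 54 mm long and 22 mm in diameter with a thinner spigot at each end; origin at the middle of the barrel, x along the bail. To be left alone
- bail3: turned wooden bail lying on the shelf, 112 mm long: a barrel 54 mm long and 22 mm in diameter with a thinner spigot at each end; origin at the middle of the barrel, x along the bail. To be left alone
There are look-alikes about, which are no part of the job. Leave any green or purple look-alike of the tin alone.

How it is judged:
By the outcome, as a careful person would: the job done as asked, in the order asked, and still so for the second after the job is handed in, with the robot touching nothing.
It also fails if it takes over 61 s, if anything falls off the work surface, if the arm or the gripper's body presses on something with over 40 N, if the wrist force passes 120 N, or if a joint passes its speed limit or range.

## Robot

A 6-joint arm with a two-finger parallel gripper is mounted at the origin on the work surface. World frame = base frame: x ahead of the robot, y to its left, z up, the work surface at z = 0. Lengths are in mm, angles in rad, forces in N, time in s.
With the tool pointing down it reaches from about 275 to 750 mm from the base axis. Payload 10.2 kg.
Tool frame: the origin (TCP) lies midway between the tips of the shut fingers; the grasp point (between the pads) lies 19 mm behind it (ctrl.pinch_z is the distance from the TCP to the grasp point, in mm); x points along the fingers, z is the direction in which the jaws open and shut, and the axes are right-handed (so a half turn about x gives the same grasp; the last joint's range is limited). The gripper opens to 85 mm and grips with 20 to 120 N. Pads are 22 mm wide; open, the fingers measure 114 mm over their backs; the gripper's body (76 mm by 85 mm) begins 54 mm behind the grasp point. The pads swing forward as they close: fully open they stand 13 mm farther back than shut.
Start: joints at [1.059, 0.313, 1.498, -0, 1.331, -0.223], TCP at [149.534, 503.26, 231.294] pointing down, gripper open.
Joint ranges: [-2.94, 2.94], [-0.97, 2.17], [0.19, 2.56], [-1.23, 4.37], [0.02, 3.11], [-2.88, 2.88]. Speed limits (rad/s): [2.39, 2.39, 3.01, 3.14, 3.14, 3.14].

## Interface

Orientations are given as a unit quaternion [w, x, y, z].
In Python, from rig import ctrl, capture, workorder, nets gives the robot as it stands. The module is installed in compiled form; this text tells all that it offers.
- The arm moves only by the tool send_rows, never from a script. Its argument "rows" is text: rows parted by semicolons, each of 5 numbers parted by spaces: the opening, from 0 (shut) to 1 (fully open), then the shift along the tool's x, y, z in cm, then the turn about the tool's x in units of 5 degrees (1.0 is 5 degrees). In form: grip x y z yaw; .... A call has 1 to 12 rows; each row is the pose to reach, as a shift and turn from the pose commanded when the call began, along the tool's axes at that moment; what a row does not reach only later rows make up. A row lasts 1/10 s, in which the tool goes at most 50 mm and 8.59 degrees, less where a joint would pass 70% of its speed; a pose out of reach is approached as far as the arm can. A call with a gripper value outside its range is refused whole. The fingers move at their own pace and stop on an object; "grip_force" is the grip in N (left out, the last holds). Time passes only in rows, so rows that repeat a pose let the fingers close. It gives the time, the measured TCP pose, the force and the opening at its end, in the units of the state.
- ctrl.sense(): the state, without advancing time (a new reading comes with each control period).
- capture(name): name is "scene" or "top" or "wrist"; returns a dict with "pixels" (480x640x3 uint8, red, green, blue), "intrinsics" (3x3 intrinsics, pixels), "dist" ([k1, k2, p1, p2, k3] as OpenCV has them; the pictures are not rectified), "view" (4x4, takes a point from world to camera coordinates); the wrist camera has in their place "mount" (4x4, takes a point from camera to tool coordinates, whose origin is the TCP and whose axes are the tool frame's). Camera axes: x right, y down, z forward; pixel columns grow to the right and rows downward; lengths in mm; the calibration is good to about 2 mm. A picture is of the moment at which its call begins: read the wrist's pose just before it. There is no depth.
- workorder.finish_job(): hands the job in, once; it reports no verdict.
Trained networks look in a picture, given as the dict that the camera call returned (one of the last four; its "shot" number tells which), for a name from the list of things; names that differ only in an ending like _2 or _b are one class to them, and where a whole thing is asked for, a point or a joint stands for the part that bears it (a point fixed in the world has none). Each returns a list of dicts, best first, with "confidence" (0 to 1); they miss things now and then, are a little off and sometimes report something else, mostly with a low value. They report only what shows in the picture. A call takes as long as a camera call. They do not tell look-alikes from the thing itself.
- nets.boxes_of(picture, target): "location" ([x, y, z] in mm, in world coordinates, good to about 4 mm: the middle of the surface that is visible of it).
- nets.spot_point(picture, target): "location" ([x, y, z] in mm, in world coordinates, good to about 4 mm: a listed point, or the origin of a listed thing).
The state is a dict: "time_s": time; "joints": joint angles; "dq": joint speeds; "tau": joint torques, N m; "eef_pos": TCP position; "ee_rot": TCP orientation; "force": force on the tool from outside, world axes, zero at the start; "wrist_torque": the same for the moment, N m; "grip_width": opening from 0.0 (shut) to 1.0 (fully open).
Only numpy, scipy, OpenCV 4.12 (cv2) and the standard library are available. Lean on these libraries where they do the work, as an engineer would, in place of code of your own. Each camera call takes 0.05 s, during which the arm holds its last target.

## Working session

There is one attempt and no reset: what is moved stays moved. The work goes in short steps, Python scripts to look and compute and a tool call to move; the robot and the scene stay as the last step left them, time stands still between calls to the robot, and variables do not carry over. Pictures are saved under pics/ and viewed, and the job is handed in when it is done.

Besides the shell and the picture viewer there is one more tool, called after ">>>" as name(argument=value, ...), one argument or row to a line, values as JSON. send_rows: Moves the arm, as the interface text tells. Its arguments: {"type":"object","properties":{"rows":{"type":"string"},"grip_force":{"type":"number"}},"required":["rows"]}

```bash
mkdir -p pics; python3 - <<'E'
from rig import ctrl,capture,workorder,nets
import cv2
s=ctrl.sense(); print({k:s[k] for k in('time_s','eef_pos','ee_rot','force','grip_width')},ctrl.pinch_z)
for n in('scene','top'):
    p=capture(n); cv2.imwrite(f'pics/{n}1.png',p['pixels'][:,:,::-1])
    for t in('tin','tin_near','tin_far','strip','basket','coaster'):
        print(n,t,[(d['location'],d['confidence']) for d in nets.spot_point(p,t)[:3]])
    if n=='top': print(p['intrinsics'],p['view'],p['dist'])
E
```

```text
{'time_s': 0.0, 'eef_pos': array([149.41835975, 503.04022884, 230.746188  ]), 'ee_rot': array([ 0.56634682, -0.42301676,  0.56714917,  0.42266999]), 'force': array([-0.12249491,  0.13138695,  0.42351323]), 'grip_width': 1.0000504103957157} 18.700000000000003
scene tin [([541.5, 95.1, 41.2], 0.9), ([246.2, 460.6, 35.4], 0.8), ([783.4, -324.9, 37.9], 0.8)]
scene tin_near [([686.9, -357.9, 38.4], 0.93), ([156.1, 488.3, 43.8], 0.8), ([642.2, 104.5, 39.2], 0.72)]
scene tin_far [([337.6, 422.2, 41.2], 0.94), ([877.5, -290.3, 39.6], 0.89), ([268.9, -313.2, 38.3], 0.86)]
scene strip [([565.5, -38.0, 3.1], 0.66)]
scene basket [([570.0, -413.2, -5.4], 0.85), ([540.4, 95.7, 41.4], 0.57)]
scene coaster [([625.2, 391.7, 0.6], 0.61)]
top tin [([782.6, -327.0, 41.6], 0.79), ([170.4, -306.8, 38.4], 0.76), ([247.9, 457.9, 34.7], 0.74)]
top tin_near [([443.9, 80.8, 34.2], 0.9), ([68.3, -309.2, 38.9], 0.81), ([154.0, 496.7, 38.7], 0.71)]
top tin_far [([640.4, 100.3, 35.8], 0.96), ([879.3, -290.9, 38.2], 0.96), ([343.0, 422.5, 39.5], 0.89)]
top strip [([568.1, -35.6, 0.8], 0.56)]
top basket [([572.7, -410.9, -0.5], 0.68), ([369.1, -275.6, 6.2], 0.41)]
top coaster [([622.2, 395.1, 1.2], 0.78)]
[[494.91593999   0.         314.8083174 ]
 [  0.         494.91593999 240.03473419]
 [  0.           0.           1.        ]] [[-2.32631186e-02 -9.99726456e-01  2.41678511e-03  6.14688465e+00]
 [-9.96566929e-01  2.29973316e-02 -7.95328791e-02  4.75166945e+02]
 [ 7.94555437e-02 -4.25867091e-03 -9.96829314e-01  1.21873421e+03]
 [ 0.00000000e+00  0.00000000e+00  0.00000000e+00  1.00000000e+00]] [0.0044996 0.        0.        0.        0.       ]
```

View pics/top1.png

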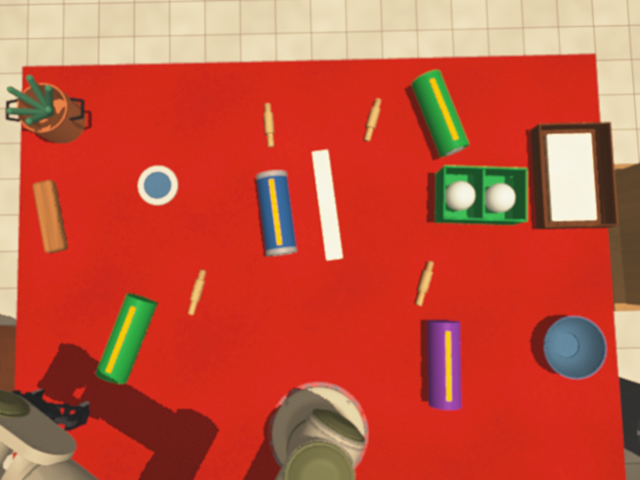

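View pics/scene1.png

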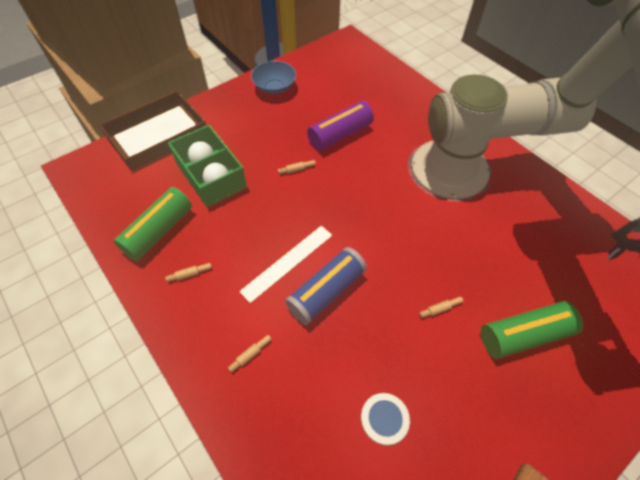

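Top picture: the blue tin runs from about (271,172) to (281,254), and the strip from (320,150) to (334,260). They are nearly parallel and the lane between is clear. Next I'll fit both precisely.

```bash
cat > h.py <<'E'
from rig import ctrl,capture,nets
import numpy as np, cv2
from scipy.optimize import minimize
def ray(p,uv,z):
    K,d,V=map(np.asarray,(p['intrinsics'],p['dist'],p['view']))
    n=cv2.undistortPoints(np.array(uv,float).reshape(-1,1,2),K,d)[:,0]
    R,t=V[:3,:3],V[:3,3]; c=-R.T@t; D=np.c_[n,np.ones(len(n))]@R
    return c+D*((z-c[2])/D[:,2])[:,None]
def proj(p,X):
    V=np.asarray(p['view']); r,_=cv2.Rodrigues(V[:3,:3])
    return cv2.projectPoints(np.asarray(X,float),r,V[:3,3],np.asarray(p['intrinsics']),np.asarray(p['dist']))[0][:,0]
def masks(p,guess):
    im=p['pixels'].astype(int); r,g,b=im[...,0],im[...,1],im[...,2]
    hsv=cv2.cvtColor(p['pixels'],cv2.COLOR_RGB2HSV)
    return im,hsv
def cyl(x,y,a,L=100,R=38):
    th=np.linspace(0,2*np.pi,48); P=[]
    u=np.array([np.cos(a),np.sin(a),0]);v=np.array([-np.sin(a),np.cos(a),0])
    for s in(-L,L):
        P+= [np.array([x,y,38])+s*u+R*np.cos(t)*v+R*np.sin(t)*np.array([0,0,1]) for t in th]
    return np.array(P)
def fit_tin(ps,x0):
    data=[]
    for p in ps:
        hsv=cv2.cvtColor(p['pixels'],cv2.COLOR_RGB2HSV)
        H,S,V=hsv[...,0],hsv[...,1],hsv[...,2]
        red=((H<8)|(H>172))&(S>140)
        m=(~red).astype(np.uint8)
        roi=np.zeros_like(m); cv2.fillConvexPoly(roi,cv2.convexHull(proj(p,cyl(*x0,115,50)).astype(np.float32)).astype(np.int32),1)
        m=m*roi
        n,l,st,_=cv2.connectedComponentsWithStats(m)
        m=(l==1+np.argmax(st[1:,4])).astype(np.uint8)
        data.append((p,m))
    def cost(x):
        c=0
        for p,m in data:
            h=cv2.convexHull(proj(p,cyl(x[0],x[1],x[2])).astype(np.float32))
            q=np.zeros((480*4,640*4),np.uint8)
            cv2.fillConvexPoly(q,np.round((h+.5)*4-.5).astype(np.int32),255)
            q=cv2.resize(q,(640,480),interpolation=cv2.INTER_AREA)/255.
            c+=np.abs(q-m).sum()
        return c
    S=np.array([[0,0,0],[8,0,0],[0,8,0],[0,0,.08]])
    r=minimize(cost,x0,method='Nelder-Mead',options=dict(initial_simplex=np.array(x0)+S,xatol=.02,fatol=.5))
    return r.x,r.fun,data
def fit_strip(p):
    hsv=cv2.cvtColor(p['pixels'],cv2.COLOR_RGB2HSV)
    m=((hsv[...,1]<90)&(hsv[...,2]>150)).astype(np.uint8)
    roi=np.zeros_like(m); c=np.array([566,-37,0]);
    X=[c+[s*170,t*60,0] for s,t in((1,1),(1,-1),(-1,-1),(-1,1))]
    cv2.fillConvexPoly(roi,proj(p,X).astype(np.int32),1); m*=roi
    n,l,st,_=cv2.connectedComponentsWithStats(m); m=l==1+np.argmax(st[1:,4])
    yx=np.argwhere(m)[:,::-1]; G=ray(p,yx,0)[:,:2]
    (cx,cy),(w,h),a=cv2.minAreaRect(G.astype(np.float32))
    u=np.linalg.svd(G-G.mean(0),full_matrices=False)[2][0]; u*=np.sign(u[0])
    return G.mean(0),np.arctan2(u[1],u[0]),(w,h)
E
python3 - <<'E'
from h import *
a,b=capture('scene'),capture('top')
x0=[542,92,.1]
for ps in([a],[b],[a,b]): print('tin',fit_tin(ps,x0)[:2])
for p in(a,b): print('strip',fit_strip(p))
x,_,d=fit_tin([a,b],x0)
o=[]
for p,m in d:
    im=p['pixels'][:,:,::-1].copy(); cv2.polylines(im,[cv2.convexHull(proj(p,cyl(*x)).astype(np.float32)).astype(np.int32)],True,(0,255,0),1)
    c=proj(p,[[x[0],x[1],38]])[0].astype(int); o.append(cv2.resize(im[c[1]-80:c[1]+80,c[0]-80:c[0]+80],(400,400)))
cv2.imwrite('pics/fit1.png',np.hstack(o))
E
```

```text
tin (array([5.40098264e+02, 9.08991159e+01, 1.15227039e-01]), np.float64(88.10980392156863))
tin (array([5.42185309e+02, 9.00197193e+01, 1.10902691e-01]), np.float64(61.07058823529411))
tin (array([5.41057446e+02, 9.04856182e+01, 1.13403995e-01]), np.float64(175.10196078431375))
strip (array([573.4999506 , -35.27124007]), np.float64(0.10754947836582977), (281.9682922363281, 42.205604553222656))
strip (array([566.73389976, -37.75485105]), np.float64(0.10813474944962201), (281.45050048828125, 41.2155647277832))
```

View pics/fit1.png

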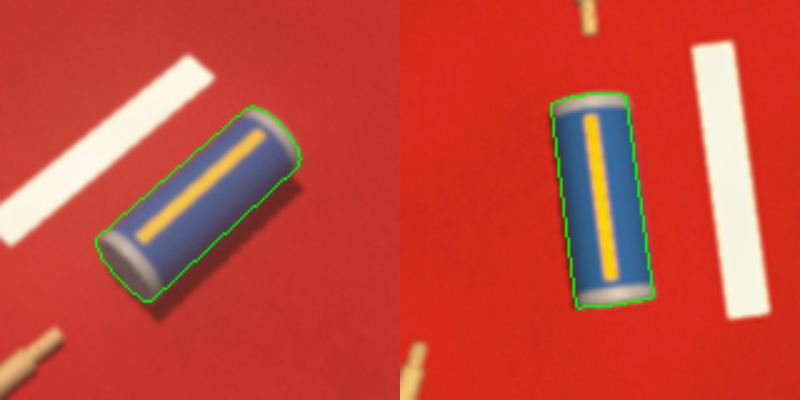

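```bash
cat >> h.py <<'E'
from scipy.spatial.transform import Rotation as Ro
def tool():
    s=ctrl.sense(); q=s['ee_rot']; return s,Ro.from_quat([q[1],q[2],q[3],q[0]]).as_matrix(),np.array(s['eef_pos'])
E
python3 - <<'E'
from h import *
s,R,p=tool(); print(R.round(4))
want=.112
z=R[:,2]; a=np.arctan2(z[1],z[0]); print('z heading',a)
# rotation about tool x (down): +angle turns heading negative
for t in(want,want+np.pi,want-np.pi):
    d=-(t-a); d=(d+np.pi)%(2*np.pi)-np.pi; print('yaw units',np.degrees(d)/5)
print('shift cm to above tin z120', R.T@(np.array([541,90.5,120])-p)/10)
E
```

```text
[[-0.     -0.9586  0.2848]
 [-0.      0.2848  0.9586]
 [-1.      0.     -0.    ]]
z heading 1.2819959138136554
yaw units 13.40716558181489
yaw units -22.592834418185106
yaw units -22.59283441818511
shift cm to above tin z120 [ 11.13016584 -49.28233583 -28.41560794]
```

>>> send_rows(
  rows="1 1 -4.1 -2.4 1.1; 1 2 -8.2 -4.8 2.5; 1 3 -12.3 -7.1 4; 1 4 -16.4 -9.5 5.5; 1 5 -20.5 -11.8 7; 1 6 -24.6 -14.2 8.5; 1 7 -28.7 -16.6 10; 1 8 -32.8 -18.9 11.2; 1 9 -36.9 -21.3 12.4; 1 10 -41 -23.7 13.4; 1 11 -45.2 -26.1 13.4; 1 11.1 -49.3 -28.4 13.4",
)

```text
time_s: 2.0
eef_pos: [541.9, 88.8, 119.1]
ee_rot: [0.705, -0.04, 0.707, 0.04]
force: [0.6, 1.4, 0.7]
grip_width: 0.998
```

>>> send_rows(
  rows="1 0 0 0 0;1 0 0 0 0",
)

```text
time_s: 2.2
eef_pos: [541.3, 90.1, 119.9]
ee_rot: [0.706, -0.039, 0.706, 0.039]
force: [-0.9, 1.0, 0.5]
grip_width: 0.998
```

```bash
python3 - <<'E'
from h import *
s,R,p=tool(); print(s['time_s'],p,R.round(3),s['force'])
print('heading z',np.arctan2(R[1,2],R[0,2]),R.T@(np.array([541,90.5,120])-p))
p=capture('scene'); cv2.imwrite('pics/s2.png',p['pixels'][:,:,::-1])
p=capture('wrist'); cv2.imwrite('pics/w2.png',p['pixels'][:,:,::-1])
E
```

```text
2.2 [541.26279494  90.10428212 119.92181721] [[-0.001 -0.111  0.994]
 [ 0.     0.994  0.111]
 [-1.     0.    -0.001]] [-0.94981157  1.02601144  0.5373456 ]
heading z 0.11109130157310584 [-0.07789239  0.42243605 -0.21736357]
```

View pics/s2.png

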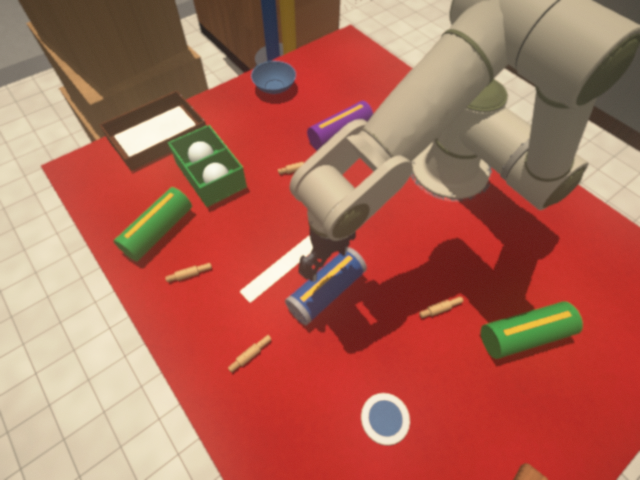

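View pics/w2.png

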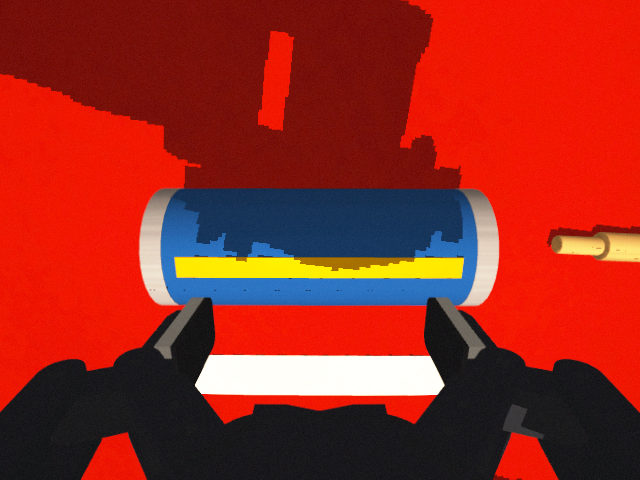

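>>> send_rows(
  rows="1 1.5 0 0 0;1 3 0 0 0;1 4.5 0 0 0;1 5 0 0 0;1 5.2 0 0 0;1 5.2 0 0 0;1 5.2 0 0 0",
)

```text
time_s: 3.0
eef_pos: [541.5, 90.8, 69.0]
ee_rot: [0.706, -0.04, 0.706, 0.04]
force: [-0.2, -0.2, 0.8]
grip_width: 1.002
```

>>> send_rows(
  rows="1 0.1 0 0 0;1 0.2 0 0 0;1 0.2 0 0 0",
)

```text
time_s: 3.3
eef_pos: [541.2, 90.6, 66.3]
ee_rot: [0.706, -0.04, 0.706, 0.04]
force: [0.5, 0.5, -0.6]
grip_width: 1.002
```

>>> send_rows(
  rows="1 0.1 0 0 0;1 0.1 0 0 0;1 0.1 0 0 0",
)

```text
time_s: 3.6
eef_pos: [541.2, 90.6, 65.3]
ee_rot: [0.706, -0.04, 0.706, 0.04]
force: [0.5, 0.3, 1.0]
grip_width: 0.999
```

>>> send_rows(
  rows="1 0.1 0 0 0;1 0.1 0 0 0;1 0.1 0 0 0",
)

```text
time_s: 3.9
eef_pos: [541.2, 90.6, 64.3]
ee_rot: [0.706, -0.04, 0.706, 0.04]
force: [0.8, 0.0, -0.2]
grip_width: 0.996
```

>>> send_rows(
  rows="1 0.1 0 0 0;1 0.1 0 0 0;1 0.1 0 0 0",
)

```text
time_s: 4.2
eef_pos: [541.2, 90.6, 63.2]
ee_rot: [0.706, -0.04, 0.706, 0.04]
force: [-0.0, -1.0, -0.0]
grip_width: 1.003
```

>>> send_rows(
  rows="1 0.05 0 0 0;1 0.05 0 0 0;1 0.05 0 0 0",
)

```text
time_s: 4.5
eef_pos: [541.3, 90.6, 62.8]
ee_rot: [0.706, -0.04, 0.706, 0.04]
force: [0.4, -0.7, 1.7]
grip_width: 1.001
```

>>> send_rows(
  rows="1 0.05 0 0 0;1 0.05 0 0 0;1 0.05 0 0 0",
)

```text
time_s: 4.8
eef_pos: [541.3, 90.6, 62.8]
ee_rot: [0.706, -0.04, 0.706, 0.04]
force: [-2.0, 0.2, 5.3]
grip_width: 0.999
```

>>> send_rows(
  rows="1 0.05 0 0 0;1 0.05 0 0 0;1 0.05 0 0 0",
)

```text
time_s: 5.1
eef_pos: [541.3, 90.6, 62.7]
ee_rot: [0.706, -0.04, 0.706, 0.04]
force: [-3.1, -0.5, 9.6]
grip_width: 0.999
```

>>> send_rows(
  rows="1 0 -0.1 0 0;1 0 -0.3 0 0;1 0 -0.6 0 0;1 0 -1.0 0 0;1 0 -1.4 0 0;1 0 -1.7 0 0;1 0 -1.9 0 0;1 0 -2 0 0;1 0 -2 0 0",
)

```text
time_s: 6.0
eef_pos: [543.6, 70.5, 62.5]
ee_rot: [0.706, -0.04, 0.706, 0.04]
force: [-2.6, -1.6, 7.8]
grip_width: 1.002
```

```bash
python3 - <<'E'
from h import *
s,R,p=tool(); print(s['time_s'],p,s['force'])
b=capture('wrist'); cv2.imwrite('pics/w3.png',b['pixels'][:,:,::-1])
E
```

```text
6.0 [543.62057942  70.50119102  62.52035477] [-2.56954326 -1.55313265  7.80345341]
```

View pics/w3.png

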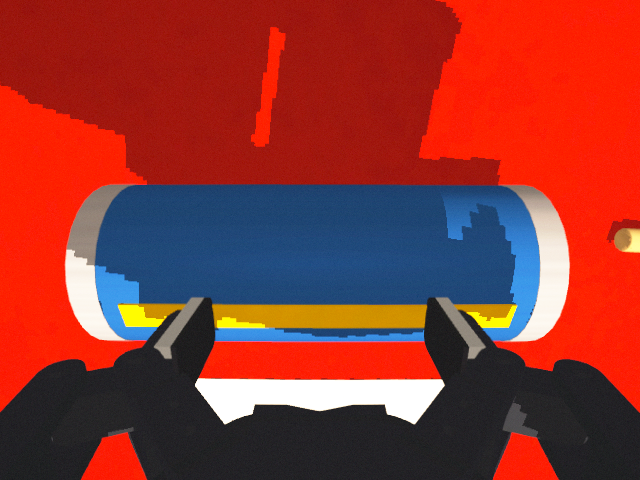

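>>> send_rows(
  rows="1 0 -0.1 0 0;1 0.01 -0.4 0 0;1 0.03 -0.8 0 0;1 0.06 -1.2 0 0;1 0.1 -1.6 0 0;1 0.13 -1.9 0 0;1 0.13 -2.0 0 0;1 0.13 -2 0 0",
)

```text
time_s: 6.85
eef_pos: [545.8, 50.7, 60.6]
ee_rot: [0.706, -0.04, 0.706, 0.04]
force: [-2.0, -2.2, 5.4]
grip_width: 1.0
```

>>> send_rows(
  rows="1 0.02 -0.1 0 0;1 0.1 -0.4 0 0;1 0.19 -0.8 0 0;1 0.27 -1.2 0 0;1 0.32 -1.4 0 0;1 0.32 -1.4 0 0;1 0.32 -1.4 0 0",
)

```text
time_s: 7.55
eef_pos: [547.5, 36.8, 57.6]
ee_rot: [0.706, -0.04, 0.706, 0.04]
force: [-2.5, -1.6, 7.1]
grip_width: 1.001
```

>>> send_rows(
  rows="1 -0.5 0 0 0;1 -1.5 0 0 0;1 -3 0 0 0;1 -4 0.5 0 0;1 -4 0.5 0 0",
)

```text
time_s: 8.05
eef_pos: [547.4, 42.5, 98.8]
ee_rot: [0.707, -0.04, 0.705, 0.04]
force: [-0.8, -0.6, 0.2]
grip_width: 1.0
```

```bash
cat > look.py <<'E'
from h import *
import sys
def locate(x0,name):
    s,R,p=tool(); w=capture('wrist'); b=capture('top'); a=capture('scene')
    T=np.eye(4); T[:3,:3]=R; T[:3,3]=p
    w['view']=np.linalg.inv(T@np.asarray(w['mount']))
    print('t',s['time_s'],p.round(1),s['force'].round(1))
    o=[]
    for n,q in(('w',w),('t',b),('s',a)):
        try: x,c,d=fit_tin([q],x0)
        except Exception as e: print(n,e); continue
        print(n,x.round(3),round(c)); im=q['pixels'][:,:,::-1].copy(); cv2.polylines(im,[cv2.convexHull(proj(q,cyl(*x)).astype(np.float32)).astype(np.int32)],True,(0,255,0),1)
        if n!='w':
            c=proj(q,[[x0[0],x0[1],38]])[0].astype(int); im=cv2.resize(im[c[1]-60:c[1]+60,c[0]-60:c[0]+60],(266,266))
        else: im=cv2.resize(im,(266,266))
        o.append(im)
    cv2.imwrite(f'pics/{name}.png',np.hstack(o))
    for t in('tin_near','tin_far','tin'): print(t,[d['location'] for d in nets.spot_point(w,t)[:2]])
E
python3 -c "
from look import *
locate([544,60,.112],'l4')"
```

```text
t 8.05 [547.4  42.5  98.8] [-0.8 -0.6  0.2]
w [5.42854e+02 6.37410e+01 1.12000e-01] 613
t [5.46503e+02 6.18130e+01 1.31000e-01] 1403
s [5.43638e+02 6.39580e+01 1.24000e-01] 194
tin_near []
tin_far []
tin [[546.4, 65.0, 36.0]]
```

View pics/l4.png

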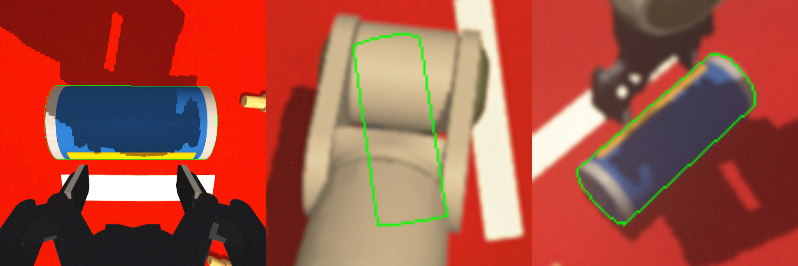

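>>> send_rows(
  rows="1 0 1.5 0 0;1 0 3.2 -0.1 0;1 0 4.5 -0.2 0;1 1 4.8 -0.2 0;1 2.5 4.8 -0.2 0;1 3.4 4.8 -0.2 0;1 3.7 4.8 -0.2 0;1 3.7 4.8 -0.2 0",
)

```text
time_s: 9.15
eef_pos: [539.3, 89.2, 59.9]
ee_rot: [0.706, -0.04, 0.706, 0.04]
force: [-0.1, -0.8, 1.1]
grip_width: 1.005
```

>>> send_rows(
  rows="1 0.1 0 0 0;1 0.08 -0.2 0 0;1 0.03 -0.5 0 0;1 -0.03 -0.9 0 0;1 -0.08 -1.3 0 0;1 -0.12 -1.7 0 0;1 -0.15 -2.1 0 0;1 -0.17 -2.5 0 0;1 -0.18 -2.9 0 0;1 -0.18 -3.2 0 0;1 -0.18 -3.3 0 0",
)

```text
time_s: 10.25
eef_pos: [543.3, 56.0, 62.7]
ee_rot: [0.706, -0.04, 0.706, 0.04]
force: [-2.8, 0.6, 8.0]
grip_width: 0.996
```

Contact is as predicted. On to the flat phase, then the trailing edge.

>>> send_rows(
  rows="1 0 -0.2 0 0;1 0 -0.5 0 0;1 0 -0.9 0 0;1 0 -1.3 0 0;1 0 -1.7 0 0;1 0 -2.1 0 0;1 0 -2.5 0 0;1 0 -2.9 0 0;1 0 -3.3 0 0;1 0 -3.6 0 0;1 0 -3.8 0 0;1 0 -3.8 0 0",
)

```text
time_s: 11.45
eef_pos: [547.5, 18.2, 62.5]
ee_rot: [0.706, -0.04, 0.706, 0.04]
force: [-1.8, -0.6, 5.6]
grip_width: 1.004
```

>>> send_rows(
  rows="1 0 -0.2 0 0;1 0.01 -0.5 0 0;1 0.03 -0.9 0 0;1 0.07 -1.3 0 0;1 0.12 -1.7 0 0;1 0.18 -2.1 0 0;1 0.24 -2.5 0 0;1 0.3 -2.8 0 0;1 0.34 -3.0 0 0;1 0.34 -3 0 0;1 0.34 -3 0 0",
)

```text
time_s: 12.55
eef_pos: [550.8, -10.9, 58.7]
ee_rot: [0.706, -0.04, 0.706, 0.04]
force: [0.1, -1.7, 3.7]
grip_width: 1.001
```

>>> send_rows(
  rows="1 -0.5 0 0 0;1 -1.5 0 0 0;1 -3 0 0 0;1 -4 0.5 0 0;1 -4 0.5 0 0;1 -4 0.5 0 0",
)

```text
time_s: 13.15
eef_pos: [550.0, -5.7, 98.6]
ee_rot: [0.706, -0.04, 0.706, 0.04]
force: [-0.2, 0.2, -1.0]
grip_width: 1.001
```

```bash
python3 -c "
from look import *
locate([550,10,.112],'l5')"
```

```text
t 13.15 [550.   -5.7  98.6] [-0.2  0.2 -1. ]
w [5.49383e+02 1.30350e+01 9.80000e-02] 7757
t [5.56145e+02 1.02290e+01 1.14000e-01] 1374
s [5.49464e+02 1.01470e+01 8.90000e-02] 690
tin_near []
tin_far []
tin [[551.6, 18.1, 35.9]]
```

View pics/l5.png

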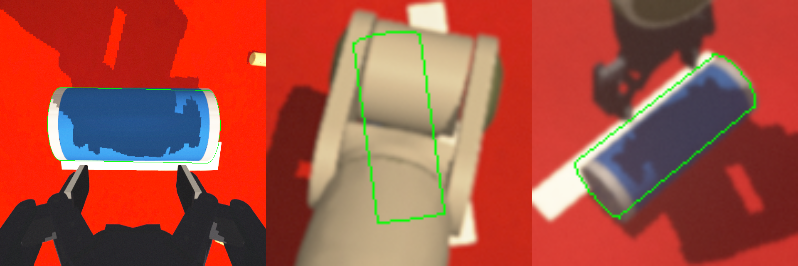

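```bash
cat > look2.py <<'E'
from h import *
def fit_blue(p,x0):
    hsv=cv2.cvtColor(p['pixels'],cv2.COLOR_RGB2HSV)
    m=((hsv[...,0]>95)&(hsv[...,0]<135)&(hsv[...,1]>70)|((hsv[...,0]>16)&(hsv[...,0]<35)&(hsv[...,1]>150))).astype(np.uint8)
    roi=np.zeros_like(m); cv2.fillConvexPoly(roi,cv2.convexHull(proj(p,cyl(*x0,115,52)).astype(np.float32)).astype(np.int32),1)
    m*=roi; n,l,st,_=cv2.connectedComponentsWithStats(m); m=(l==1+np.argmax(st[1:,4])).astype(np.uint8)
    m=cv2.morphologyEx(m,cv2.MORPH_CLOSE,np.ones((5,5)))
    def cost(x):
        h=cv2.convexHull(proj(p,cyl(x[0],x[1],x[2],x[3])).astype(np.float32))
        q=np.zeros((1920,2560),np.uint8); cv2.fillConvexPoly(q,np.round((h+.5)*4-.5).astype(np.int32),255)
        return np.abs(cv2.resize(q,(640,480),interpolation=cv2.INTER_AREA)/255.-m).sum()
    x0=np.array(list(x0)+[85.]); S=np.vstack([np.zeros(4),np.diag([8,8,.06,6])])
    r=minimize(cost,x0,method='Nelder-Mead',options=dict(initial_simplex=x0+S,xatol=.02,fatol=.5)); return r.x,r.fun,m
def locate(x0,name,cams=('wrist','scene')):
    s,R,pp=tool(); print(s['time_s'],pp.round(1),s['force'].round(1)); o=[]
    for n in cams:
        q=capture(n)
        if n=='wrist':
            T=np.eye(4); T[:3,:3]=R; T[:3,3]=pp; q['view']=np.linalg.inv(T@np.asarray(q['mount']))
        x,c,m=fit_blue(q,x0); print(n,x.round(3),round(c),m.sum())
        im=q['pixels'][:,:,::-1].copy(); cv2.polylines(im,[cv2.convexHull(proj(q,cyl(*x)).astype(np.float32)).astype(np.int32)],True,(0,255,0),1)
        cv2.polylines(im,[proj(q,strip()).astype(np.int32)],True,(0,0,0),1)
        if n!='wrist':
            c=proj(q,[[x0[0],x0[1],38]])[0].astype(int); im=im[c[1]-80:c[1]+80,c[0]-80:c[0]+80]
        o.append(cv2.resize(im,(390,390)))
    cv2.imwrite(f'pics/{name}.png',np.hstack(o))
def strip():
    a=.108; u=np.array([np.cos(a),np.sin(a),0]); v=np.array([-u[1],u[0],0]); c=np.array([567.5,-37,0])
    return np.array([c+s*140*u+t*20*v for s,t in((1,1),(1,-1),(-1,-1),(-1,1))])
E
python3 -c "
from look2 import *
locate([548,13,.112],'l6')"
```

```text
13.45 [550.   -6.   98.3] [ 0.1 -0.5  0.4]
wrist [5.48763e+02 1.44080e+01 1.12000e-01 8.69690e+01] 591 46316
scene [ 4.68206e+02 -3.97000e+00  3.13000e-01  2.60000e-02] 197 317
```

View pics/l6.png

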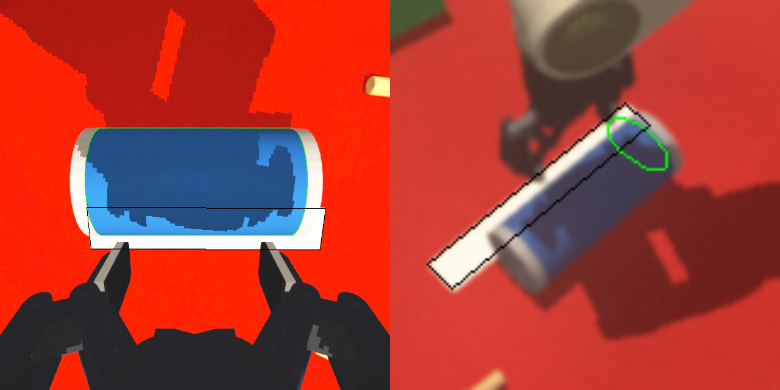

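>>> send_rows(
  rows="1 0 1.5 0 0;1 0 3.2 0.1 0;1 0 4.5 0.1 0;1 1 4.8 0.1 0;1 2.5 4.8 0.1 0;1 3.5 4.8 0.1 0;1 3.85 4.8 0.1 0;1 3.85 4.8 0.1 0",
)

```text
time_s: 14.35
eef_pos: [545.5, 41.7, 59.6]
ee_rot: [0.706, -0.04, 0.706, 0.04]
force: [0.3, 0.7, 0.5]
grip_width: 0.998
```

>>> send_rows(
  rows="1 0.1 0 0 0;1 0.08 -0.2 0 0;1 0.03 -0.5 0 0;1 -0.03 -0.9 0 0;1 -0.09 -1.3 0 0;1 -0.14 -1.7 0 0;1 -0.17 -2.1 0 0;1 -0.19 -2.5 0 0;1 -0.2 -2.9 0 0;1 -0.2 -3.3 0 0;1 -0.2 -3.5 0 0",
)

```text
time_s: 15.45
eef_pos: [549.9, 6.5, 62.7]
ee_rot: [0.706, -0.04, 0.706, 0.04]
force: [-1.6, 0.3, 6.7]
grip_width: 0.997
```

>>> send_rows(
  rows="1 0 -0.2 0 0;1 0 -0.5 0 0;1 0 -0.9 0 0;1 0 -1.3 0 0;1 0 -1.7 0 0;1 0 -2.1 0 0;1 0 -2.5 0 0;1 0 -2.9 0 0;1 0 -3.3 0 0;1 0 -3.6 0 0;1 0 -3.8 0 0;1 0 -3.8 0 0",
)

```text
time_s: 16.65
eef_pos: [554.1, -31.1, 62.4]
ee_rot: [0.706, -0.04, 0.706, 0.04]
force: [-0.9, -0.1, 5.8]
grip_width: 1.0
```

>>> send_rows(
  rows="1 0 -0.2 0 0;1 0.02 -0.5 0 0;1 0.05 -0.9 0 0;1 0.1 -1.3 0 0;1 0.16 -1.7 0 0;1 0.22 -2.1 0 0;1 0.29 -2.5 0 0;1 0.36 -2.9 0 0;1 0.41 -3.2 0 0;1 0.44 -3.4 0 0;1 0.44 -3.4 0 0;1 0.44 -3.4 0 0",
)

```text
time_s: 17.85
eef_pos: [557.7, -64.4, 57.6]
ee_rot: [0.706, -0.04, 0.706, 0.04]
force: [-0.2, 0.7, 1.2]
grip_width: 0.997
```

>>> send_rows(
  rows="1 -0.4 0 0 0;1 -1.2 0 0 0;1 -2.5 0 0 0;1 -4 0.5 0 0;1 -4 0.5 0 0;1 -4 0.5 0 0",
)

```text
time_s: 18.45
eef_pos: [557.3, -59.5, 98.2]
ee_rot: [0.706, -0.04, 0.706, 0.04]
force: [-0.4, -0.4, -0.2]
grip_width: 0.998
```

```bash
python3 -c "
from look2 import *
locate([554,-38,.112],'l7',('wrist',))"
```

```text
18.45 [557.3 -59.5  98.2] [-0.4 -0.4 -0.2]
wrist [ 5.54473e+02 -3.70860e+01  1.14000e-01  8.70100e+01] 595 46704
```

View pics/l7.png

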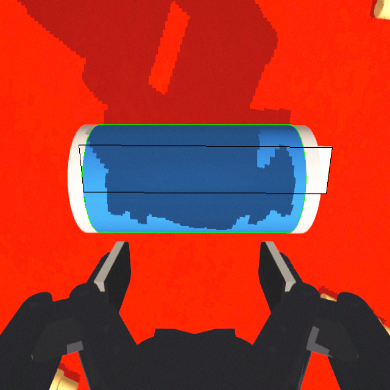

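>>> send_rows(
  rows="1 -2 0 0 0;1 -5 0 0 0;1 -8 0 0 0;1 -10 2 0 0;1 -12 6 0 0;1 -12 10 0 0;1 -12 14 0 0;1 -12 18 0 0;1 -12 22 0 0;1 -12 26 0 0;1 -12 30 0 0;1 -12 32 0 0",
)

```text
time_s: 19.7
eef_pos: [520.3, 261.0, 216.9]
ee_rot: [0.705, -0.041, 0.706, 0.041]
force: [0.6, -0.8, -0.2]
grip_width: 0.997
```

```bash
python3 - <<'E'
from look2 import *
locate([554.5,-37,.112],'l8',('top','scene'))
b=capture('top'); cv2.imwrite('pics/top8.png',b['pixels'][:,:,::-1])
print(fit_tin([b],[554.5,-37,.112])[:2])
E
```

```text
19.7 [520.3 261.  216.9] [ 0.6 -0.8 -0.2]
top [ 5.58306e+02 -3.83330e+01  1.17000e-01  8.38470e+01] 142 2068
scene [ 5.4651e+02 -4.1631e+01  1.6500e-01  7.5560e+01] 374 1626
(array([ 5.56787700e+02, -3.78976600e+01,  1.10970737e-01]), np.float64(302.6392156862745))
```

View pics/l8.png

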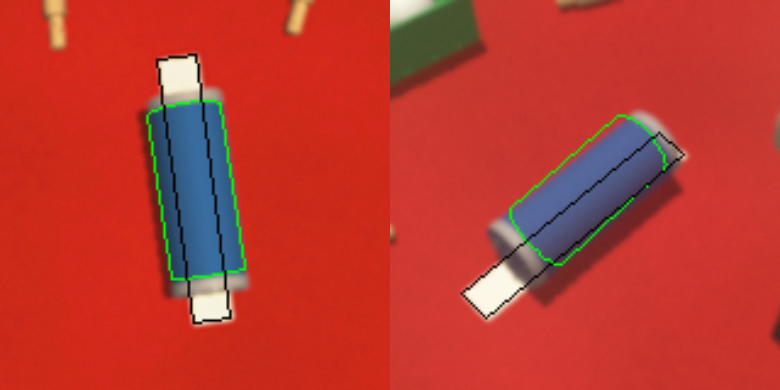

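View pics/top8.png

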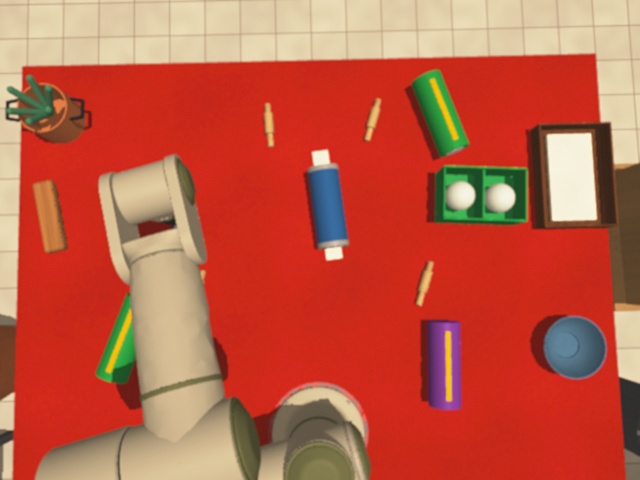

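```bash
python3 -c "
from rig import workorder; print(workorder.finish_job())"
```

```text
the job is handed in; nothing more can be done
None
```

The blue tin is parked along the cream felt strip, and I've handed the job in at about 20 s of the 61 s allowed. I rolled it there in three slow strokes with the open fingertips on top, pressing with about 4–10 N and lifting the hand clear between strokes. I then took the hand away, about 30 cm to the left and above everything.

**Final position:** the last top view puts the line the tin rests on about 1 mm from the strip's centre line. The wrist view put it within about 2 mm, and the strip allows 20 mm either side. The tin is within about 0.5° of parallel, and about 40 mm and 30 mm of strip show beyond its two ends.

**Rolling:** the yellow stripe turned under as expected, and in the first stroke the tin moved 27 mm for 54 mm of hand travel, which is pure rolling. In the last picture the basket, its balls and the far bails look unmoved. The arm hid the coaster and one bail there, but the hand never came near either at shelf height.

**Checks that disagreed:**
- The final fit in the scene view was poor (it put the tin about 10 mm off and 3° turned) because the outline I used for it was incomplete. I set it aside, since the top and wrist fits agreed.
- Two intermediate fits also failed, because the strip or the shadow got into the outline.

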